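# Stow a finned load on the rotary stand

### The job

Turn the rotary stand (it has a bar knob on top) until its one empty hook stands over the pointer on its foot. Then hang the loose finned load, the one with the open window in its handle, on that hook and let go, with the hook still over the pointer. Leave the wider finned unit with the solid handle where it stands.

Things in the scene. Friction and masses are not known exactly. Their poses are not given: they have to be found in the camera images.
- stand: Fixed rotary stand with 4 level hooks at 90 degrees, 3 carrying finned loads fixed to it (centred 95 mm from the axis, bottoms at z 45, tops at z 143 mm). Origin on its axis at the bench top, z up. Foot: disc of 78 mm radius, 13 mm high, with a flat steel pointer 7 mm high along the stand's own -x, out to 152 mm from the axis. Turning hub: 24 mm radius, top at z 132 mm.
- knob (a point): Centre of the black bar knob on top of the stand's turning part, on the axis, 160 mm above the bench. The bar is 60 mm long, 14 mm thick and 34 mm high (z 143 to 177 mm); its length (the point's x) lies along the empty hook, which points to the point's -x.
- turret (a joint): Turn of the stand's upper part about its vertical axis, rad, counter-clockwise seen from above. 0 = empty hook exactly over the pointer; at q the empty hook points along the stand's -x turned by q. Starts between 0.5 and 1.35 (so turn it back clockwise), range -2.6 to 2.6; stays where it is left, friction about 0.1 N m.
- hook_seat (a point): Point on the upper face of the empty hook, 95 mm from the stand's axis, z 125 mm: where the load's handle shall rest. The hook is a steel bar 8 mm wide and 8 mm high, level, out to 120 mm from the axis; its upturned end (112 to 120 mm from the axis) and a shoulder (66 to 74 mm) rise 8 mm above the bar. Moves with the turning part; the hook points outward along the point's -x.
- load: Loose finned load, 0.11 to 0.22 kg, upright. Aluminium body 30 (x) by 44 (y) by 45 mm high; brass connector 10 mm out of its -x face. On top a black handle frame 14 (x) by 46 mm (y), z 45 to 98 mm, with a window open along x, 34 mm wide, z 45 to 80 mm. Grip it across the 46 mm: the window stays free. The hook goes through along x, from either side. Origin: centre of underside.
- load_eye (a point): Middle of the underside of the load's top handle bar (80 mm above the load's origin): the point that comes to rest on the hook.
- attenuator: Bystander, not to be moved: a finned unit like the load but 66 mm wide (y), with a brass connector on each end and a solid black handle block without a window, 98 mm high in all. Origin: centre of its underside.
There are look-alikes about, which are no part of the job. What is shaped like the load but green or orange is not meant.

How it is judged:
By the outcome, as a careful person would: the job done as asked, in the order asked, and still so for the second after the job is handed in, with the robot touching nothing.
It also fails if it takes over 61 s, if anything falls off the work surface, if the arm or the gripper's body presses on something with over 40 N, if the wrist force passes 120 N, or if a joint passes its speed limit or range.

### The arm

A 7-joint arm with a two-finger parallel gripper is mounted at the origin on a cart in front of the work surface, level with it; the furniture and walls round the work are solid. World frame = base frame: x ahead of the robot, y to its left, z up, the work surface at z = 0. Lengths are in m, angles in rad, forces in N, time in s.
With the tool pointing down it reaches from about 0.425 to 0.875 m from the base axis. Payload 8.4 kg.
Tool frame: the origin (TCP) lies at the centre of the arm's flange, where the gripper is bolted on; the fingertips stand 182 mm ahead of it and the grasp point (between the pads) lies 164 mm ahead of it; y points along the fingers, x is the direction in which the jaws open and shut, and the axes are right-handed (so a half turn about y gives the same grasp; the last joint's range is limited). The gripper opens to 87 mm and grips with 3 to 60 N. Pads are 19 mm wide; open, the fingers measure 117 mm over their backs; the gripper's body (75 mm by 190 mm) begins 51 mm behind the grasp point.
Start: joints at [1.063, 0.333, 0.04, 1.465, -0.013, 1.343, -0.059], TCP at [0.258, -0.596, 0.405] pointing down, gripper open.
Joint ranges: [-2.58, 2.58], [-0.38, 2.09], [-1.3, 1.39], [0.25, 2.4], [-1.5, 4.64], [0.08, 2.09], [-2.65, 2.65]. Speed limits (rad/s): [2.22, 2.22, 2.79, 2.79, 3.14, 3.14, 3.14].

### API

Orientations are given as [roll, pitch, yaw] about the fixed x, y, z axes, in that order (R = Rz(yaw) Ry(pitch) Rx(roll)).
In Python, from rig import bot gives the robot as it stands. The module is installed in compiled form; this text tells all that it offers.
- The arm moves only by the shell command python3 -m jog 'ROWS' [FORCE]. ROWS is text: rows parted by semicolons, each of 5 numbers parted by spaces: the finger opening in cm, from 0 to 8.7, then the shift along the tool's x, y, z in cm, then the turn about the tool's y in degrees. In form: fingers x y z roll; .... A call has exactly 10 rows; each row is the pose to reach, as a shift and turn from the pose commanded when the call began, along the tool's axes at that moment; what a row does not reach only later rows make up. A row lasts 1/10 s, in which the tool goes at most 50 mm and 8.59 degrees, less where a joint would pass 70% of its speed; a pose out of reach is approached as far as the arm can. A call with a gripper value outside its range is refused whole. The fingers move at their own pace and stop on an object; FORCE is the grip in N (left out, the last holds). Time passes only in rows, so rows that repeat a pose let the fingers close, or fill a call up. It gives the time, the measured TCP pose, the force and the opening at its end, in the units of the state.
- bot.state(): the state, without advancing time (a new reading comes with each control period).
- bot.grab_frame(name): name is "scene" or "top"; returns a dict with "pixels" (480x640x3 uint8, red, green, blue), "z_map" (480x640 float32, m along the optical axis (not along the pixel's ray), 0 where there is no reading), "fov_y" (degrees; the focal length in pixels is half the picture's height over the tangent of half this angle, whatever the lens; pixels are square), "cx", "cy" (the principal point, pixels), "R" (3x3) and "t" (3): a world point X has camera coordinates R X + t. Camera axes: x right, y down, z forward; pixel columns grow to the right and rows downward; lengths in m; the calibration is good to about 2 mm. A picture is of the moment at which its call begins.
- bot.close_job(): hands the job in, once; it reports no verdict.
The state is a dict: "t": time; "joints": joint angles; "dq": joint speeds; "joint_efforts": joint torques, N m; "eef_pos": TCP position; "orientation": TCP orientation; "contact_force": force on the tool from outside, world axes, zero at the start; "torque": the same for the moment, N m; "opening": finger opening in m.
Only numpy, scipy, OpenCV 4.12 (cv2) and the standard library are available. Lean on these libraries where they do the work, as an engineer would, in place of code of your own. Each camera call takes 0.05 s, during which the arm holds its last target.

## Working session

There is one attempt and no reset: what is moved stays moved. The work goes in short steps, Python scripts to look and compute and a shell command to move; the robot and the scene stay as the last step left them, time stands still between calls to the robot, and variables do not carry over. Pictures are saved under pics/ and viewed, and the job is handed in when it is done.

```bash
mkdir -p pics; cat > h.py <<'E'
from rig import bot
import numpy as np, cv2
def grab(n,fn=None):
    f=bot.grab_frame(n)
    if fn: cv2.imwrite('pics/'+fn,f['pixels'][:,:,::-1])
    return f
def K(f):
    fl=240/np.tan(np.radians(f['fov_y'])/2); return fl,f['cx'],f['cy']
def cloud(f):
    fl,cx,cy=K(f); z=f['z_map'].astype(float); v,u=np.mgrid[:480,:640]
    P=np.stack([(u-cx)/fl*z,(v-cy)/fl*z,z],-1)
    W=(P-np.array(f['t']))@np.array(f['R']); W[z<=0]=np.nan
    return W
def ray(f,u,v,h):
    fl,cx,cy=K(f); R=np.array(f['R']); t=np.array(f['t'])
    c=-R.T@t; d=R.T@np.array([(u-cx)/fl,(v-cy)/fl,1]); return c+d*(h-c[2])/d[2]
E
python3 - <<'E'
from h import *
s=bot.state(); print(s)
for n in ['scene','top']:
    f=grab(n,n+'0.png'); print(n,f['fov_y'],f['cx'],f['cy'],-np.array(f['R']).T@np.array(f['t']),f['R'])
E
```

```text
{'t': 0.0, 'joints': array([ 1.06280504,  0.33388584,  0.03986291,  1.46625829, -0.01338566,
        1.34331436, -0.05851346]), 'dq': array([ 0.00021939,  0.00020609,  0.00099823,  0.00107821,  0.0006603 ,
        0.00129106, -0.00211612]), 'joint_efforts': array([-1.19062293e-03, -6.56361222e+01,  1.33427974e+00, -4.03799808e+01,
       -5.98747493e-02,  4.49616986e-02,  1.46328712e-04]), 'eef_pos': array([ 0.25829867, -0.59628034,  0.40388146]), 'orientation': array([-1.57091457,  0.00159578, -1.1620221 ]), 'contact_force': array([-0.73699581, -0.42773824, -0.00168739]), 'torque': array([-1.44055386e-02, -9.77304159e-05,  1.05467501e-02]), 'opening': 0.08679042146369444}
scene 52.616173335953015 322.4809365826023 250.06570000899816 [0.16585212 0.72174279 0.70283613] [[-0.8758504  -0.48217346  0.01987055]
 [-0.28372339  0.48119198 -0.82943072]
 [ 0.39036793 -0.73209496 -0.55825608]]
top 54.225713992844554 323.044045483871 242.26316619674716 [ 0.45241107 -0.06805412  1.00961028] [[ 0.00662869 -0.99973092  0.0222293 ]
 [-0.99062808 -0.00959788 -0.13624936]
 [ 0.13642605 -0.02111782 -0.99042515]]
```

View pics/scene0.png

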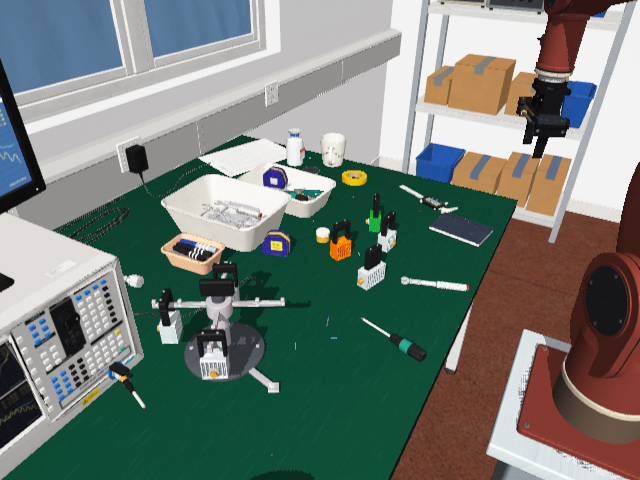

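View pics/top0.png

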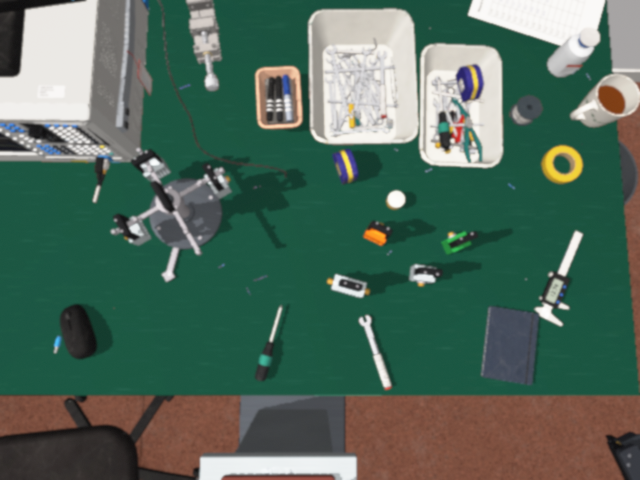

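The scene view shows the stand around (215,330), its pointer tip at (270,385) and the empty hook end at (283,302). The load candidate is at (388,235) and the wide unit at (372,270). In the top view these are the stand (185,215), pointer tip (168,278), hook end (198,252), load (425,272) and wide unit (348,287). I'll zoom in and take measurements next.

```bash
python3 - <<'E'
from h import *
f=grab('top'); im=f['pixels'][:,:,::-1]; W=cloud(f)
g=grab('scene'); im2=g['pixels'][:,:,::-1]; W2=cloud(g)
a=cv2.resize(im[140:290,90:240],(600,600),interpolation=2); cv2.imwrite('pics/zs.png',a)
b=cv2.resize(im[210:310,320:480],(800,500),interpolation=2); cv2.imwrite('pics/zl.png',b)
c=cv2.resize(im2[200:300,320:440],(720,600),interpolation=2); cv2.imwrite('pics/zl2.png',c)
np.savez('c0.npz',W=W,W2=W2,im=im,im2=im2)
for n,X in (('top',W),('scene',W2)):
    for h in [(.093,.104),(.168,.183)]:
        m=(X[...,2]>h[0])&(X[...,2]<h[1])&(X[...,0]<.7)
        k,l,st,ce=cv2.connectedComponentsWithStats(m.astype(np.uint8))
        for i in range(1,k):
            if st[i,4]>15:
                p=X[l==i]; print(n,h,st[i],p.mean(0).round(4),p.min(0).round(3),p.max(0).round(3))
E
```

```text
top (0.093, 0.104) [371 221  22  15 163] [ 0.6077 -0.2026  0.0979] [ 0.594 -0.224  0.093] [ 0.622 -0.182  0.103]
top (0.093, 0.104) [456 231  23  15 160] [ 0.5892 -0.3724  0.0979] [ 0.575 -0.394  0.093] [ 0.604 -0.35   0.103]
top (0.093, 0.104) [133 235   8   6  18] [0.5838 0.276  0.0977] [0.579 0.271 0.093] [0.589 0.283 0.103]
top (0.093, 0.104) [420 267  23  10 166] [ 0.5227 -0.2994  0.0978] [ 0.514 -0.321  0.093] [ 0.531 -0.278  0.103]
top (0.093, 0.104) [340 279  24  12 166] [ 0.4958 -0.1427  0.0976] [ 0.485 -0.166  0.093] [ 0.506 -0.121  0.102]
top (0.168, 0.183) [151 181  22  30 259] [0.65   0.207  0.1761] [0.624 0.188 0.168] [0.677 0.227 0.182]
scene (0.093, 0.104) [497  53  41   8  89] [ 0.5867 -2.3606  0.0982] [ 0.476 -2.389  0.093] [ 0.699 -2.334  0.104]
scene (0.093, 0.104) [574  63  31   6  71] [ 0.209  -2.3569  0.0983] [ 0.139 -2.386  0.093] [ 0.283 -2.328  0.104]
scene (0.093, 0.104) [480  64  33  10  80] [ 0.6204 -1.978   0.0992] [ 0.567 -2.144  0.093] [ 0.697 -1.935  0.104]
scene (0.093, 0.104) [614  67  26   6  58] [ 0.0322 -2.3603  0.0985] [-0.027 -2.381  0.093] [ 0
[... 1114 characters left out ...]
 0.076 0.104]
scene (0.168, 0.183) [500  39  40   7 113] [ 0.5934 -2.3595  0.1752] [ 0.487 -2.383  0.168] [ 0.699 -2.333  0.183]
scene (0.168, 0.183) [579  47  32   9  96] [ 0.2065 -2.3573  0.1758] [ 0.131 -2.38   0.168] [ 0.284 -2.3    0.183]
scene (0.168, 0.183) [619  52  21   6  62] [ 0.0446 -2.3593  0.1752] [-1.000e-03 -2.384e+00  1.690e-01] [ 0.092 -2.335  0.183]
scene (0.168, 0.183) [605  69   9   5  30] [ 0.1184 -1.9056  0.1755] [ 0.104 -1.917  0.168] [ 0.135 -1.891  0.183]
scene (0.168, 0.183) [199 279  35   9 259] [0.6485 0.2132 0.1742] [0.623 0.191 0.168] [0.677 0.232 0.179]
scene (0.168, 0.183) [571 308  69  68 688] [0.0426 0.0493 0.1755] [-0.013 -0.024  0.168] [0.089 0.09  0.183]
```

View pics/zs.png

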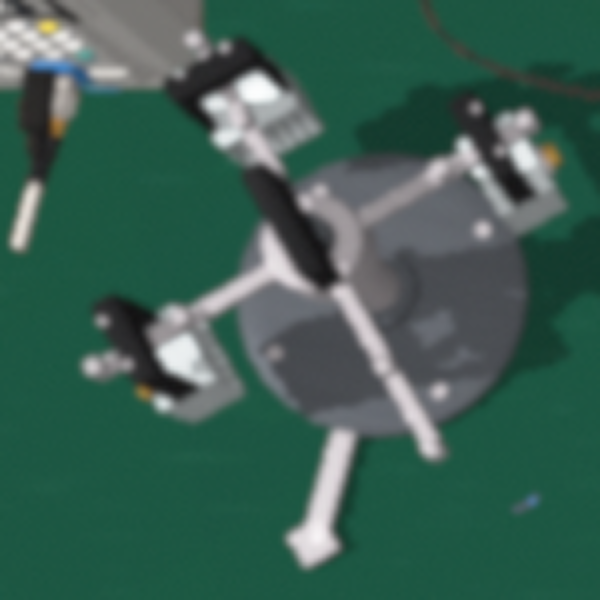

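View pics/zl.png

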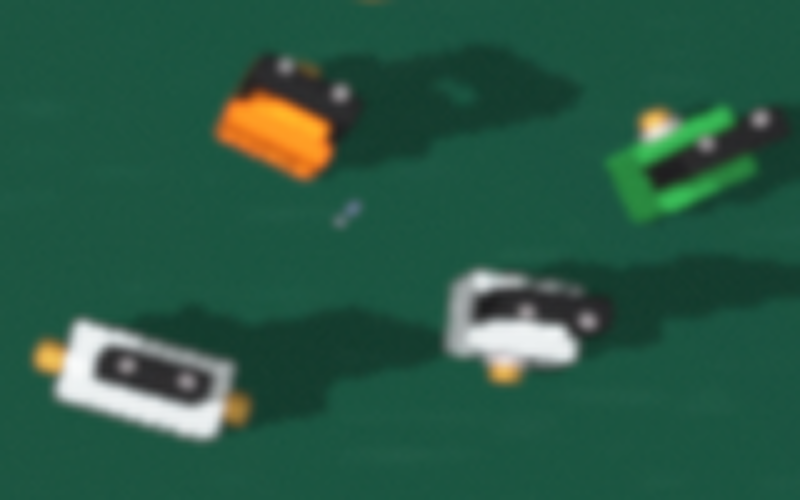

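View pics/zl2.png

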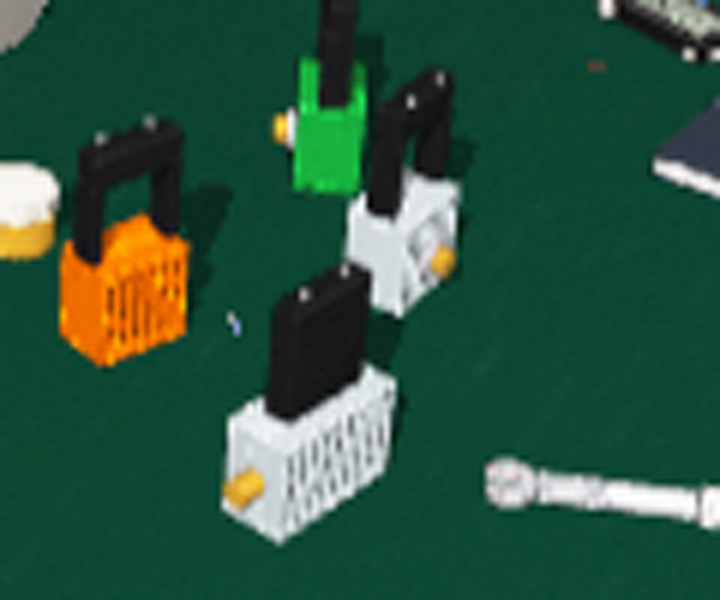

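The crops confirm it. The white load has the windowed handle, with its connector toward the robot; the wide white unit has a solid handle; the green and orange ones are decoys. The empty hook runs to the lower right of the pointer in the top view. Next I'll work out the numbers.

```bash
cat > meas.py <<'E'
from h import *
def rect(P):
    p=P[:,:2].astype(np.float32)*1000
    (c,s,a)=cv2.minAreaRect(p)
    mu=p.mean(0); w,v=np.linalg.eigh(np.cov((p-mu).T)); d=v[:,1]
    if d[0]<0:d=-d
    return np.round(c,1),np.round(s,1),mu.round(1),np.degrees(np.arctan2(d[1],d[0])).round(1)
E
python3 - <<'E'
from meas import *
D=np.load('c0.npz')
f=grab('top'); g=grab('scene')
for n,W,im,F in (('top',D['W'],D['im'],f),('scene',D['W2'],D['im2'],g)):
    def sel(c,r,z0,z1):
        return (np.hypot(W[...,0]-c[0],W[...,1]-c[1])<r)&(W[...,2]>z0)&(W[...,2]<z1)
    print(n,'load',rect(W[sel((.522,-.298),.04,.09,.106)]))
    print(n,'atten',rect(W[sel((.495,-.14),.04,.09,.106)]))
    print(n,'knob',rect(W[sel((.65,.21),.05,.168,.185)]))
    m=sel((.65,.21),.085,.005,.02); P=W[m]; 
    # foot disc
    hull=cv2.convexHull(P[:,:2].astype(np.float32)); print(n,'foot',cv2.minEnclosingCircle(hull), P[:,2].mean())
    hs=cv2.cvtColor(im,cv2.COLOR_BGR2HSV); white=(hs[...,1]<70)&(hs[...,2]>120)
    # pointer: white pixels low near
    m=sel((.52,.22),.07,-.004,.016)&white
    P=W[m]; print(n,'pointer',m.sum(),rect(P))
    # hook: z .11-.14 , away from axis
    m=sel((.58,.17),.07,.110,.14)&white; P=W[m]; print(n,'hook',m.sum(),rect(P),P[:,2].mean())
    v,u=np.nonzero(m); print(u.min(),u.max(),v.min(),v.max())
E
```

```text
top load (array([ 523. , -299.2]), array([44.6, 13.9]), array([ 522.6, -298.9], dtype=float32), np.float64(82.2))
top atten (array([ 495.7, -143.2]), array([46.1, 14.1]), array([ 495.7, -142.9], dtype=float32), np.float64(74.6))
top knob (array([650.7, 208.2]), array([59.3, 14.4]), array([650., 207.], dtype=float32), np.float64(31.7))
top foot ((0.6471003293991089, 0.21046102046966553), 0.08212851732969284) 0.011939477643752746
top pointer 310 (array([549.9, 226.8]), array([47. , 95.3]), array([541.9, 232.7], dtype=float32), np.float64(-24.1))
top hook 286 (array([600.3, 169.9]), array([108.7,  35.2]), array([600. , 176.6], dtype=float32), np.float64(32.3)) 0.12661333871685815
162 200 202 254
scene load (array([ 520.4, -296.3]), array([47.7, 14.5]), array([ 520.5, -293. ], dtype=float32), np.float64(81.0))
scene atten (array([ 493.8, -139.1]), array([48. , 15.5]), array([ 493.4, -136.7], dtype=float32), np.float64(73.1))
scene knob (array([649.2, 212.6]), array([59.3, 14.7]), array([648.5, 213.2], dtype=float32), np.float64(31.4))
scene foot ((0.6471620798110962, 0.21225696802139282), 0.08150128275156021) 0.010988344606949403
scene pointer 293 (array([539. , 231.2]), array([30.3, 76.9]), array([537.8, 236.9], dtype=float32), np.float64(-13.7))
scene hook 421 (array([593.2, 178.4]), array([107.,  29.]), array([598.2, 182.3], dtype=float32), np.float64(35.1)) 0.12421150879356621
225 284 297 314
```

```bash
python3 - <<'E'
from meas import *
f=grab('top'); g=grab('scene'); A=np.array([.650,.2102])
for n,F in (('top',f),('scene',g)):
    im=F['pixels'][:,:,::-1]; hs=cv2.cvtColor(im,cv2.COLOR_BGR2HSV)
    v,u=np.nonzero((hs[...,1]<60)&(hs[...,2]>110))
    P=np.array([ray(F,a,b,.007) for a,b in zip(u,v)])
    d=P[:,:2]-A; r=np.hypot(*d.T); th=np.degrees(np.arctan2(-d[:,1],-d[:,0]))
    k=(r>.084)&(r<.165)&(th>-40)&(th<5)
    M=np.zeros((480,640),np.uint8); M[v[k],u[k]]=1
    kk,l,st,ce=cv2.connectedComponentsWithStats(M)
    i=1+np.argmax(st[1:,4]); w=l[v,u]==i; w&=k
    print(n,w.sum(),ce[i],'r',r[w].min(),r[w].max(),'th',th[w].mean(),'far th',th[w&(r>.14)].mean(), th[w&(r<.115)].mean())
    q=P[w&(r<.12)][:,:2]; print(rect(q)); print('tip',P[w][np.argmax(r[w])])
c=cv2.resize(g['pixels'][250:410,140:320,::-1],(675,600),interpolation=2); cv2.imwrite('pics/zs2.png',c)
E
```

```text
top 267 [169.83895131 267.14981273] r 0.08417411568307401 0.14971870290832312 th -12.699714242723074 far th -12.72495347497254 -12.665168578923728
(array([550.6, 232.6]), array([15.9, 35.6]), array([550.6, 232.5], dtype=float32), np.float64(-12.3))
tip [0.50439598 0.24505912 0.007     ]
scene 267 [266.24344569 381.86891386] r 0.08421305299740318 0.15262790050782876 th -13.664082883090382 far th -14.281461878532147 -13.795928281161691
(array([551.1, 234.5]), array([15. , 35.7]), array([550.8, 234.6], dtype=float32), np.float64(-13.0))
tip [0.50195311 0.24731328 0.007     ]
```

View pics/zs2.png

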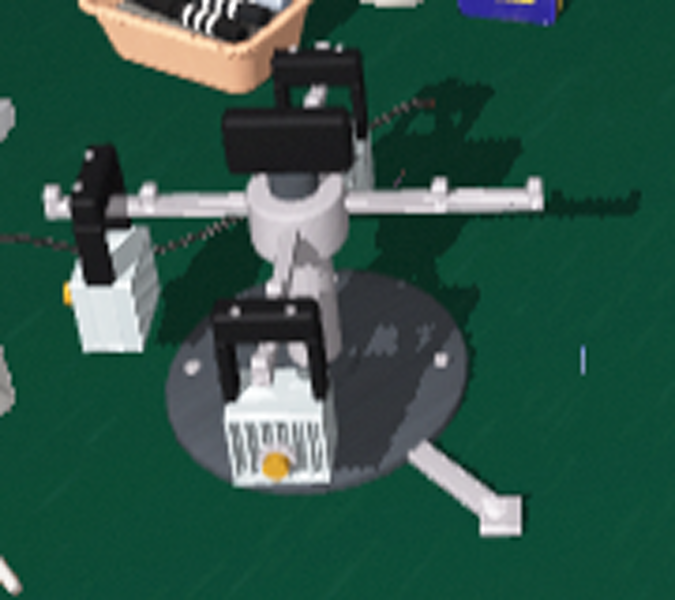

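The pointer lies along -13°, the hook line along 31.5°, and the axis is near (0.650, 0.210). That makes q about 44.5° (0.78 rad), which is within the stated range. The load handle is at (0.522, -0.298) with its long axis at 82°. Before moving I'll check for tall obstacles.

```bash
python3 - <<'E'
from h import *
D=np.load('c0.npz')
for W in (D['W'],D['W2']):
    m=(W[...,2]>.19)&(W[...,2]<.6)&(W[...,0]>.3)&(W[...,0]<1)&(W[...,1]>-.6)&(W[...,1]<.6)
    P=W[m]; print(len(P))
    H,xe,ye=np.histogram2d(P[:,0],P[:,1],bins=[np.arange(.3,1.01,.05),np.arange(-.6,.61,.05)])
    for i,j in np.argwhere(H>3):
        q=P[(P[:,0]>=xe[i])&(P[:,0]<xe[i]+.05)&(P[:,1]>=ye[j])&(P[:,1]<ye[j]+.05)]
        print(xe[i].round(2),ye[j].round(2),int(H[i,j]),q[:,2].max().round(2),end=' | ')
    print(P[:,1].min())
s=bot.state(); yaw=s['orientation'][2]
def go(x,y,z,yd):
    R=np.array([[np.cos(yaw),np.sin(yaw)],[-np.sin(yaw),np.cos(yaw)]])
    d=R@(np.array([x,y])-s['eef_pos'][:2])*100
    return d.round(2),((s['eef_pos'][2]-z)*100).round(2),(np.degrees(yaw)-yd).round(2)
print(go(.65,.2102,.36,-58.5))
E
```

```text
14589
0.7 0.4 102 0.22 | 0.75 0.3 1185 0.25 | 0.75 0.35 1023 0.25 | 0.75 0.4 1050 0.25 | 0.75 0.45 346 0.25 | 0.8 0.3 1061 0.25 | 0.8 0.35 833 0.25 | 0.8 0.4 912 0.27 | 0.8 0.45 262 0.27 | 0.85 0.3 1052 0.25 | 0.85 0.35 805 0.25 | 0.85 0.4 1007 0.27 | 0.85 0.45 158 0.27 | 0.9 0.25 8 0.32 | 0.9 0.3 1170 0.33 | 0.9 0.35 1113 0.34 | 0.9 0.4 1121 0.34 | 0.9 0.45 196 0.27 | 0.95 0.3 705 0.25 | 0.95 0.35 324 0.25 | 0.95 0.4 156 0.26 | 0.2945139908832864
15102
0.3 -0.6 78 0.57 | 0.7 0.4 256 0.22 | 0.75 0.3 971 0.25 | 0.75 0.35 1446 0.25 | 0.75 0.4 1510 0.25 | 0.75 0.45 1861 0.25 | 0.75 0.5 535 0.25 | 0.8 0.3 396 0.25 | 0.8 0.35 589 0.25 | 0.8 0.4 745 0.27 | 0.8 0.45 304 0.26 | 0.85 0.3 362 0.25 | 0.85 0.35 548 0.25 | 0.85 0.4 368 0.26 | 0.9 0.25 450 0.53 | 0.9 0.3 3080 0.52 | 0.9 0.35 994 0.39 | 0.9 0.4 74 0.25 | 0.95 0.3 319 0.25 | 0.95 0.35 216 0.25 | -0.5994015768679474
(array([-58.45,  68.  ]), np.float64(4.46), np.float64(-8.08))
```

```bash
cat > go.py <<'E'
import sys
from h import *
s=bot.state(); yaw=s['orientation'][2]
x,y,z,yd=map(float,sys.argv[1:5])
R=np.array([[np.cos(yaw),np.sin(yaw)],[-np.sin(yaw),np.cos(yaw)]])
d=R@(np.array([x,y])-s['eef_pos'][:2])*100
print('t',s['t'].round(2) if hasattr(s['t'],'round') else s['t'],'pos',s['eef_pos'].round(4),'ori',np.degrees(s['orientation']).round(2),'op',s['opening'],'F',s['contact_force'].round(2),'T',s['torque'].round(2),'j',s['joints'].round(2))
print('tool x %.2f y %.2f z %.2f roll %.2f'%(d[0],(s['eef_pos'][2]-z)*100,d[1],np.degrees(yaw)-yd))
E
python3 -m jog '8.7 -2 0 2 -1; 8.7 -5 0 6 -2; 8.7 -8 0 9.5 -3; 8.7 -11 0 13 -4; 8.7 -14 0 16.5 -5; 8.7 -17 0 20 -6; 8.7 -20 0 23.5 -7; 8.7 -23 0 27 -8; 8.7 -26 0 30.5 -8; 8.7 -29 0 34 -8'
python3 go.py .65 .2102 .36 -58.5
```

```text
t: 1.4
eef_pos: [0.4555, -0.1934, 0.4051]
orientation: [-1.571, -0.001, -1.023]
contact_force: [0.9, -0.3, 0.4]
opening: 0.0872
t 1.4 pos [ 0.4555 -0.1934  0.4051] ori [-8.998e+01 -4.000e-02 -5.859e+01] op 0.08724919530831009 F [ 0.9  -0.32  0.35] T [-0.08 -0.11  0.02] j [ 0.62  0.03 -0.31  1.82  0.01  1.29 -0.72]
tool x -24.30 y 4.51 z 37.64 roll -0.09
```

```bash
python3 -m jog '8.7 -2.5 0 4 0; 8.7 -5 0 8 0; 8.7 -8 0 12 0; 8.7 -10.5 0 16 0; 8.7 -13 0 20 0; 8.7 -16 0 24.5 0; 8.7 -18.5 0 29 0; 8.7 -21.5 1 33 0; 8.7 -23.5 2 36.5 0; 8.7 -24.3 3 37.6 0'
python3 go.py .65 .2102 .327 -58.5
```

```text
t: 2.4
eef_pos: [0.6494, 0.2136, 0.3735]
orientation: [-1.57, 0.003, -1.017]
contact_force: [-0.1, 0.4, 0.4]
opening: 0.0864
t 2.4 pos [0.6494 0.2136 0.3735] ori [-89.96   0.18 -58.29] op 0.0864472198333612 F [-0.13  0.44  0.39] T [-0.04  0.03  0.01] j [ 0.02  0.48 -0.57  1.39  0.25  1.35 -1.57]
tool x 0.32 y 4.65 z -0.13 roll 0.21
```

```bash
python3 -m jog '8.7 0 0.5 0 0; 8.7 0 1 0 0; 8.7 0 1.5 0 0; 8.7 0 2 0 0; 8.7 0 2.5 0 0; 8.7 0 3 0 0; 8.7 0 3 0 0; 8.7 0 3 0 0; 8.7 0 3 0 0; 8.7 0 3 0 0'
python3 go.py .65 .2102 .327 -58.5; python3 -c "
from h import *
grab('scene','k1.png');grab('top','k1t.png')"
```

```text
t: 3.4
eef_pos: [0.6493, 0.2083, 0.3451]
orientation: [-1.57, -0.0, -1.022]
contact_force: [0.4, -1.0, 0.1]
opening: 0.0873
t 3.4 pos [0.6493 0.2083 0.3451] ori [-89.97  -0.   -58.57] op 0.08725897071826778 F [ 0.44 -1.    0.07] T [-0.1   0.01  0.06] j [ 0.02  0.49 -0.56  1.43  0.26  1.3  -1.58]
tool x -0.12 y 1.81 z 0.16 roll -0.07
```

View pics/k1.png

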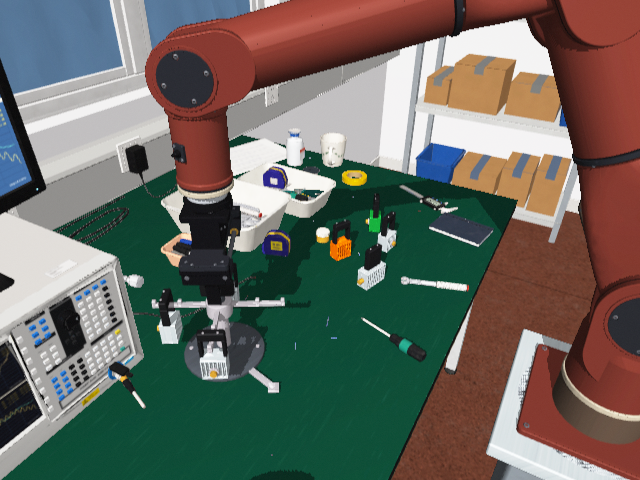

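The gripper is above the knob at about (215,285), and the view looks clear. Next I'll lower it and close on the knob.

```bash
python3 -m jog '8.7 0 0.6 0 0; 8.7 -0.1 1.2 0.1 0; 8.7 -0.1 1.8 0.1 0; 8.7 -0.1 1.8 0.1 0; 5 -0.1 1.8 0.1 0; 3 -0.1 1.8 0.1 0; 1.2 -0.1 1.8 0.1 0; 1 -0.1 1.8 0.1 0; 1 -0.1 1.8 0.1 0; 1 -0.1 1.8 0.1 0' 30
python3 go.py .65 .2102 .327 -103
```

```text
t: 4.5
eef_pos: [0.6496, 0.2096, 0.3268]
orientation: [-1.571, -0.0, -1.022]
contact_force: [-0.3, 0.9, 0.3]
opening: 0.0466
t 4.5 pos [0.6496 0.2096 0.3268] ori [-89.99  -0.   -58.58] op 0.04664204042665331 F [-0.3   0.88  0.34] T [-0.01 -0.02 -0.01] j [ 0.02  0.51 -0.56  1.45  0.27  1.26 -1.58]
tool x -0.03 y -0.02 z 0.07 roll 44.42
```

```bash
python3 -m jog '0.8 0 0 0 0; 0.8 0 0 0 0; 0.8 0 0 0 0; 0.8 0 0 0 0; 0.8 0 0 0 0; 0.8 0 0 0 0; 0.8 0 0 0 0; 0.8 0 0 0 0; 0.8 0 0 0 0; 0.8 0 0 0 0' 30
python3 go.py .65 .2102 .327 -103
```

```text
t: 5.5
eef_pos: [0.65, 0.2088, 0.3268]
orientation: [-1.571, -0.001, -1.023]
contact_force: [4.2, -3.9, 0.5]
opening: 0.0136
t 5.5 pos [0.65   0.2088 0.3268] ori [-8.998e+01 -6.000e-02 -5.863e+01] op 0.013573912363529042 F [ 4.18 -3.9   0.47] T [-0.83 -0.8   0.02] j [ 0.02  0.51 -0.55  1.45  0.27  1.26 -1.58]
tool x -0.12 y -0.02 z 0.07 roll 44.37
```

```bash
python3 -m jog '0.8 0 0 0 3; 0.8 0 0 0 6; 0.8 0 0 0 10; 0.8 0 0 0 14; 0.8 0 0 0 18; 0.8 0 0 0 22; 0.8 0 0 0 26; 0.8 0 0 0 30; 0.8 0 0 0 34; 0.8 0 0 0 36' 35
python3 -m jog '0.8 0 0 0 2; 0.8 0 0 0 4; 0.8 0 0 0 6; 0.8 0 0 0 8; 0.8 0 0 0 8.4; 0.8 0 0 0 8.4; 0.8 0 0 0 8.4; 0.8 0 0 0 8.4; 0.8 0 0 0 8.4; 0.8 0 0 0 8.4' 35
python3 go.py .65 .2102 .327 -103; python3 -c "
from h import *
grab('scene','k2.png');grab('top','k2t.png')"
```

```text
t: 6.5
eef_pos: [0.6497, 0.2101, 0.3268]
orientation: [-1.57, 0.001, -1.653]
contact_force: [3.8, -0.4, -2.1]
opening: 0.0136
t: 7.5
eef_pos: [0.6497, 0.2103, 0.3268]
orientation: [-1.57, 0.002, -1.796]
contact_force: [5.2, 1.3, -2.3]
opening: 0.0139
t 7.5 pos [0.6497 0.2103 0.3268] ori [-8.997e+01  9.000e-02 -1.029e+02] op 0.013874045635343077 F [ 5.21  1.32 -2.29] T [ 0.34 -1.    0.04] j [-0.08  0.48 -0.42  1.45  0.2   1.25 -2.31]
tool x 0.01 y -0.02 z 0.03 roll 0.10
```

View pics/k2.png

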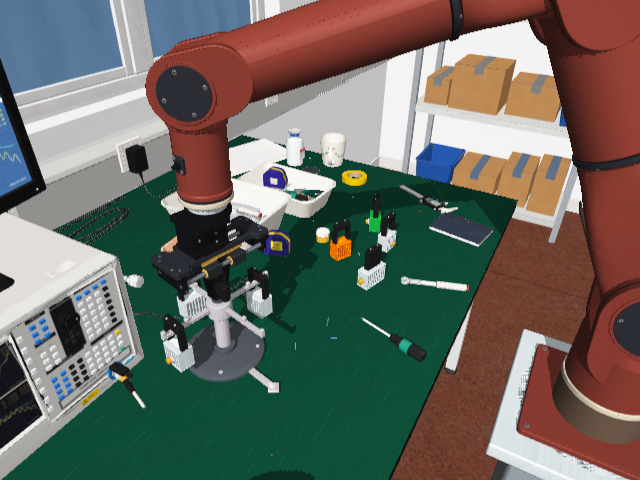

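The stand has turned: the hook end at (262,330) is now close to the pointer line. I'll release the knob and lift.

```bash
python3 -m jog '3 0 0 0 0; 5 0 0 0 0; 6 0 0 0 0; 7 0 0 0 0; 7 0 -0.5 0 0; 7 0 -2 0 0; 7 0 -4 0 0; 7 0 -6 0 0; 7 0 -8 0 0; 7 0 -8.5 0 0'
python3 go.py .522 -.298 .41 -98
```

```text
t: 8.6
eef_pos: [0.6498, 0.2099, 0.4158]
orientation: [-1.567, 0.003, -1.797]
contact_force: [0.8, 1.5, 0.1]
opening: 0.0697
t 8.6 pos [0.6498 0.2099 0.4158] ori [ -89.76    0.15 -102.98] op 0.06970407302374355 F [0.82 1.53 0.14] T [ 0.09  0.01 -0.01] j [-0.08  0.43 -0.42  1.34  0.17  1.4  -2.29]
tool x 52.37 y 0.58 z -1.05 roll -4.98
```

```bash
python3 -m jog '8.7 2 0 0 0; 8.7 6 0 0 0; 8.7 10 0 0 0; 8.7 14.5 0 0 0; 8.7 19 0 0 0; 8.7 23.5 0 0 0; 8.7 28 0 -0.2 -1; 8.7 32.5 0 -0.4 -2; 8.7 37 0 -0.7 -3; 8.7 41 0 -1 -5'
python3 go.py .522 -.298 .30 -98
python3 - <<'E'
from meas import *
f=grab('top','p.png'); g=grab('scene'); 
cv2.imwrite('pics/zs3.png',cv2.resize(f['pixels'][140:290,90:240,::-1],(600,600),interpolation=2))
cv2.imwrite('pics/zs4.png',cv2.resize(g['pixels'][250:410,140:320,::-1],(675,600),interpolation=2))
A=np.array([.65,.2102])
for n,F in (('top',f),('scene',g)):
    W=cloud(F); hs=cv2.cvtColor(F['pixels'][:,:,::-1].copy(),cv2.COLOR_BGR2HSV); white=(hs[...,1]<70)&(hs[...,2]>110)
    sel=lambda c,r,a,b:(np.hypot(W[...,0]-c[0],W[...,1]-c[1])<r)&(W[...,2]>a)&(W[...,2]<b)
    print(n,'load',rect(W[sel((.522,-.298),.04,.09,.106)]) if sel((.522,-.298),.04,.09,.106).sum()>30 else '')
    print(n,'knob',rect(W[sel((.65,.21),.05,.168,.185)]))
    P=W[sel((.557,.2316),.06,.112,.14)&white]; d=P[:,:2]-A; r=np.hypot(*d.T); P=P[(r>.03)&(r<.125)]; d=P[:,:2]-A
    print('hook',len(P),rect(P),P[:,2].mean(),'dir',np.degrees(np.arctan2(-d[:,1],-d[:,0])).mean())
    v,u=np.nonzero(white); Q=np.array([ray(F,a,b,.007) for a,b in zip(u,v)]); d=Q[:,:2]-A; r=np.hypot(*d.T); th=np.degrees(np.arctan2(-d[:,1],-d[:,0]))
    k=(r>.125)&(r<.15)&(th>-30)&(th<5); print('ptr',k.sum(),th[k].mean())
E
```

```text
t: 9.6
eef_pos: [0.5458, -0.1909, 0.4112]
orientation: [-1.572, -0.0, -1.711]
contact_force: [0.0, 0.1, -0.5]
opening: 0.087
t 9.6 pos [ 0.5458 -0.1909  0.4112] ori [-9.006e+01 -2.000e-02 -9.806e+01] op 0.08702263046357488 F [ 0.04  0.11 -0.52] T [ 0.03 -0.05  0.01] j [ 0.47  0.2  -0.25  1.62  0.05  1.33 -1.49]
tool x 10.94 y 11.12 z -0.86 roll -0.06
top load 
top knob (array([651.3, 208.1]), array([14.3, 60.3]), array([650.3, 207.2], dtype=float32), np.float64(-12.6))
hook 227 (array([574.8, 226.1]), array([ 9.7, 82. ]), array([575.4, 225. ], dtype=float32), np.float64(-13.1)) 0.12572222683192968 dir -11.014236009164359
ptr 120 -12.773669890513657
scene load (array([ 520.6, -297.4]), array([48.2, 13.9]), array([ 519.9, -293.8], dtype=float32), np.float64(80.5))
scene knob (array([650.6, 211.9]), array([13.6, 59.9]), array([647.7, 213.8], dtype=float32), np.float64(-12.0))
hook 261 (array([573.6, 228.8]), array([10.3, 84. ]), array([570.2, 230.8], dtype=float32), np.float64(-12.8)) 0.12469081251315785 dir -14.657094776300227
ptr 120 -13.516226949991376
```

View pics/zs3.png

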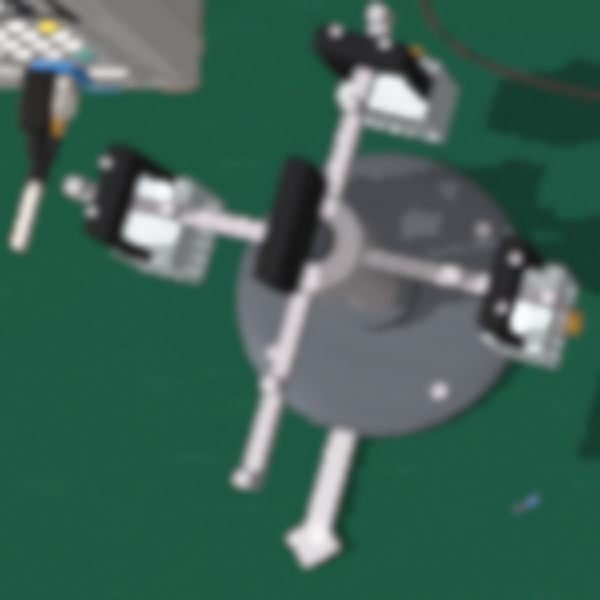

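View pics/zs4.png

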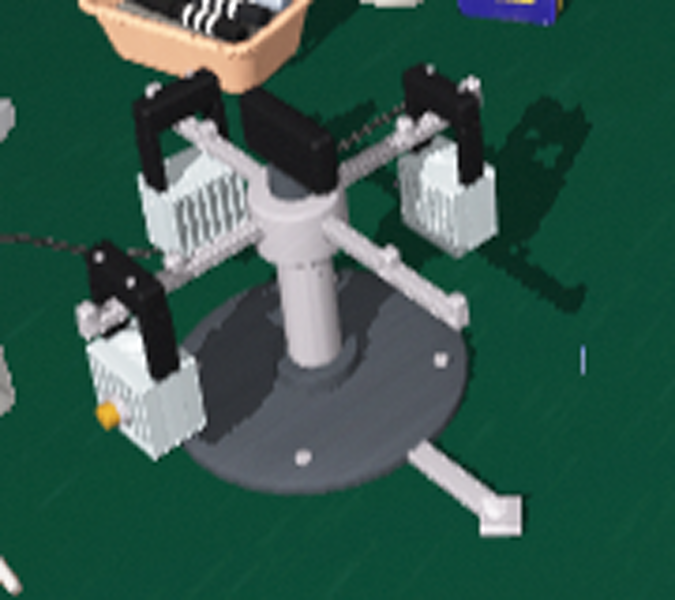

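The hook line (about -13°) and the pointer (about -13°) now agree to within about 1°. On to the load.

```bash
python3 -m jog '8.7 3 0 -0.2 0; 8.7 6 0.5 -0.4 0; 8.7 9 2 -0.7 0; 8.7 10.5 4 -0.8 0; 8.7 10.9 6 -0.8 0; 8.7 10.9 8 -0.8 0; 8.7 10.9 9 -0.8 0; 8.7 10.9 10 -0.8 0; 8.7 10.9 10 -0.8 0; 8.7 10.9 10 -0.8 0'
python3 go.py .5217 -.298 .242 -98
python3 - <<'E'
from h import *
g=grab('scene'); cv2.imwrite('pics/l1.png',cv2.resize(g['pixels'][150:300,300:460,::-1],(640,600),interpolation=2))
E
```

```text
t: 10.7
eef_pos: [0.5249, -0.2944, 0.3123]
orientation: [-1.57, -0.0, -1.71]
contact_force: [-0.1, -0.7, 0.6]
opening: 0.087
t 10.7 pos [ 0.5249 -0.2944  0.3123] ori [-8.997e+01 -1.000e-02 -9.797e+01] op 0.08698402076219722 F [-0.05 -0.74  0.65] T [ 0.03 -0.   -0.03] j [ 0.59  0.31 -0.18  1.69  0.06  1.14 -1.32]
tool x 0.40 y 7.03 z -0.27 roll 0.03
```

View pics/l1.png

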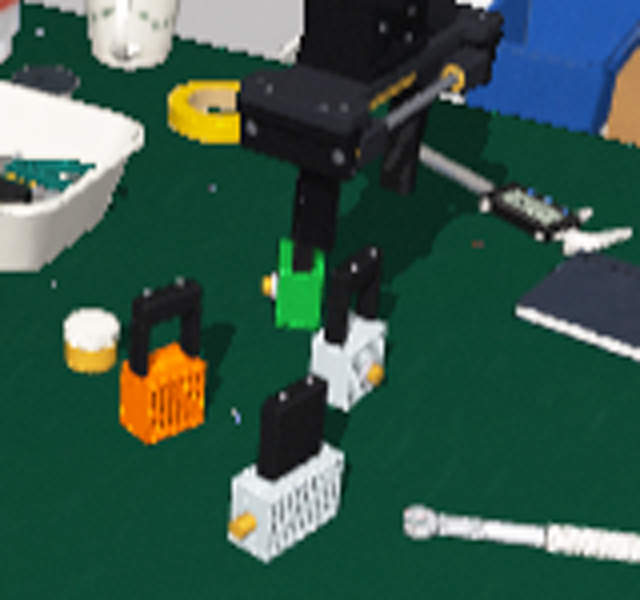

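The gripper is above the load with its fingers straddling the handle at about (355,270) in the crop. I'll descend and grip.

```bash
python3 -m jog '8.7 0.4 1 -0.3 0; 8.7 0.4 2 -0.3 0; 8.7 0.4 3 -0.3 0; 8.7 0.4 4 -0.3 0; 8.7 0.4 5 -0.3 0; 8.7 0.4 6 -0.3 0; 8.7 0.4 7 -0.3 0; 8.7 0.4 7 -0.3 0; 8.7 0.4 7 -0.3 0; 8.7 0.4 7 -0.3 0'
python3 go.py .5217 -.298 .242 -98
```

```text
t: 11.75
eef_pos: [0.5214, -0.2982, 0.2423]
orientation: [-1.57, -0.0, -1.71]
contact_force: [0.3, 0.3, -0.2]
opening: 0.0867
t 11.75 pos [ 0.5214 -0.2982  0.2423] ori [-8.995e+01 -2.000e-02 -9.798e+01] op 0.08665451604019803 F [ 0.28  0.33 -0.25] T [0.04 0.02 0.04] j [ 0.59  0.38 -0.18  1.76  0.08  1.01 -1.32]
tool x -0.02 y 0.03 z 0.02 roll 0.02
```

```bash
python3 -m jog '4 0 0 0 0; 4 0 0 0 0; 4 0 0 0 0; 4 0 0 0 0; 4 0 0 0 0; 4 0 0 0 0; 4 0 0 0 0; 4 0 0 0 0; 4 0 0 0 0; 4 0 0 0 0' 25
python3 -m jog '4 0 0 0 0; 4 0 0 0 0; 4 0 0 0 0; 4 0 0 0 0; 4 0 -0.5 0 0; 4 0 -2 0 0; 4 0 -4 0 0; 4 0 -7 0 0; 4 0 -10 0 0; 4 0 -12 0 0' 25
python3 go.py .5087 .2428 .3045 -103
python3 - <<'E'
from h import *
g=grab('scene'); cv2.imwrite('pics/l2.png',cv2.resize(g['pixels'][150:300,300:460,::-1],(640,600),interpolation=2))
E
```

```text
t: 12.75
eef_pos: [0.5212, -0.2981, 0.2417]
orientation: [-1.571, 0.0, -1.71]
contact_force: [0.6, -0.2, 0.4]
opening: 0.0455
t: 13.75
eef_pos: [0.5214, -0.2981, 0.3655]
orientation: [-1.568, -0.001, -1.71]
contact_force: [0.5, -0.1, -1.2]
opening: 0.046
t 13.75 pos [ 0.5214 -0.2981  0.3655] ori [-8.983e+01 -6.000e-02 -9.797e+01] op 0.04603492873448614 F [ 0.45 -0.13 -1.18] T [ 0.    0.01 -0.  ] j [ 0.6   0.26 -0.18  1.64  0.05  1.24 -1.3 ]
tool x -53.39 y 6.10 z -8.76 roll 5.03
```

View pics/l2.png

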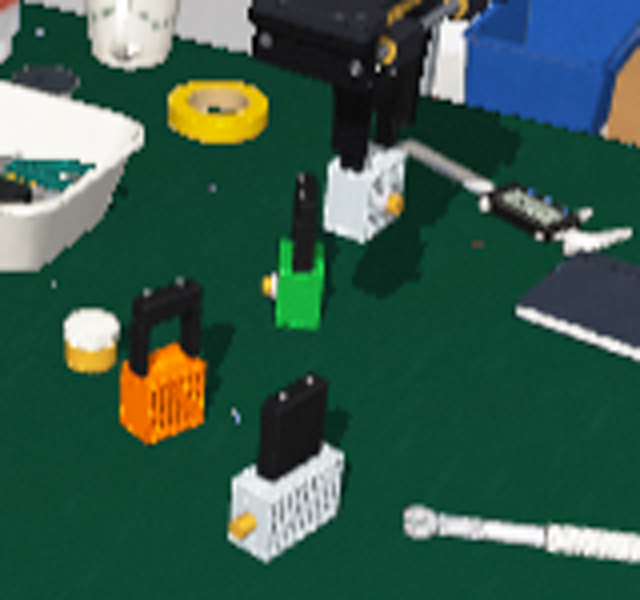

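The load is lifted cleanly (opening 46 mm), and the attenuator hasn't moved. Now I'll carry it across, raised further.

```bash
python3 -m jog '4 0 -2 0 0; 4 -2 -4 -0.3 0; 4 -6 -4 -1 0; 4 -10 -4 -1.7 0; 4 -14.5 -4 -2.5 1; 4 -19 -4 -3.3 2; 4 -23.5 -4 -4 3; 4 -28 -4 -4.8 4; 4 -32 -4 -5.5 5; 4 -35 -4 -6.2 5'
python3 go.py .5038 .2439 .33 -103
```

```text
t: 14.8
eef_pos: [0.5077, 0.0602, 0.4026]
orientation: [-1.57, 0.001, -1.795]
contact_force: [0.4, 0.3, -0.6]
opening: 0.0457
t 14.8 pos [0.5077 0.0602 0.4026] ori [-8.9950e+01  3.0000e-02 -1.0287e+02] op 0.04567016419105819 F [ 0.42  0.31 -0.57] T [0.04 0.02 0.  ] j [ 0.23  0.08 -0.45  1.78  0.04  1.29 -2.03]
tool x -17.82 y 7.26 z -4.47 roll 0.13
```

```bash
python3 -m jog '4 -2 0 -0.5 0; 4 -5 0 -1.3 0; 4 -8.5 0 -2.2 0; 4 -12 0 -3.1 0; 4 -15 0.5 -3.9 0; 4 -17 2 -4.4 0; 4 -17.8 4 -4.5 0; 4 -17.8 6 -4.5 0; 4 -17.8 7 -4.5 0; 4 -17.8 7 -4.5 0'
python3 go.py .5038 .2439 .3045 -103
python3 - <<'E'
from h import *
g=grab('scene'); cv2.imwrite('pics/h1.png',cv2.resize(g['pixels'][250:410,140:320,::-1],(675,600),interpolation=2))
E
```

```text
t: 15.8
eef_pos: [0.5042, 0.2402, 0.3308]
orientation: [-1.573, -0.001, -1.798]
contact_force: [0.8, -0.3, -1.8]
opening: 0.0457
t 15.8 pos [0.5042 0.2402 0.3308] ori [-9.01e+01 -9.00e-02 -1.03e+02] op 0.045719187554961196 F [ 0.75 -0.34 -1.8 ] T [ 0.03  0.01 -0.01] j [-0.02  0.25 -0.58  1.76  0.15  1.17 -2.44]
tool x -0.35 y 2.63 z -0.12 roll 0.00
```

View pics/h1.png

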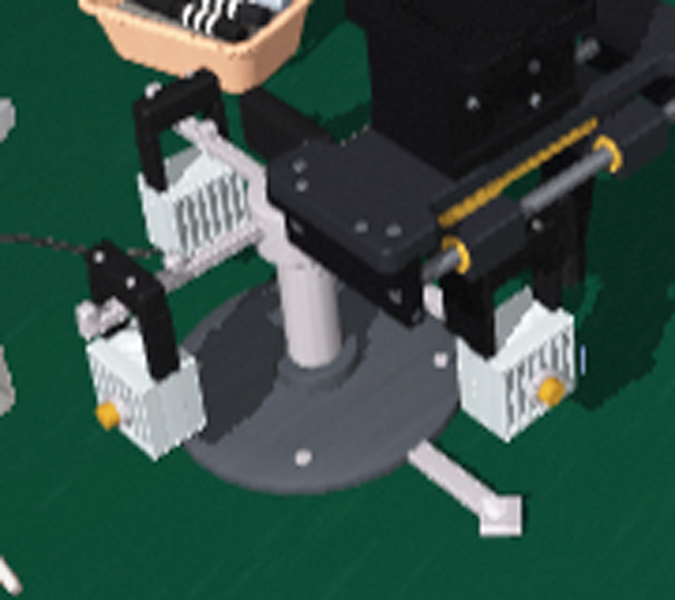

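The load is outboard of the hook, which is hidden behind the gripper. I'll lower it to thread height and check alignment.

```bash
python3 -m jog '4 0 0.5 0 0; 4 0 1 0 0; 4 0 1.5 0 0; 4 0 2 0 0; 4 0 2.5 0 0; 4 0 2.6 0 0; 4 0 2.6 0 0; 4 0 2.6 0 0; 4 0 2.6 0 0; 4 0 2.6 0 0'
python3 go.py .5038 .2439 .3045 -103
python3 go.py .5574 .2316 .3045 -103
python3 - <<'E'
from h import *
f=grab('top');g=grab('scene'); cv2.imwrite('pics/h2.png',cv2.resize(g['pixels'][250:410,140:320,::-1],(675,600),interpolation=2))
cv2.imwrite('pics/h2t.png',cv2.resize(f['pixels'][140:290,90:240,::-1],(600,600),interpolation=2))
W=cloud(g); m=(W[...,2]>.04)&(W[...,2]<.12)&(W[...,0]<.54)&(W[...,1]>.17)&(W[...,1]<.3)
P=W[m];print(P.min(0),P.max(0),P.mean(0))
E
```

```text
t: 16.85
eef_pos: [0.5045, 0.2408, 0.306]
orientation: [-1.57, 0.0, -1.797]
contact_force: [0.6, -0.5, -1.4]
opening: 0.0463
t 16.85 pos [0.5045 0.2408 0.306 ] ori [-8.9980e+01  1.0000e-02 -1.0298e+02] op 0.04630186531722251 F [ 0.58 -0.49 -1.43] T [0.04 0.05 0.  ] j [-0.02  0.28 -0.58  1.79  0.17  1.13 -2.46]
tool x -0.29 y 0.15 z -0.14 roll 0.02
t 16.85 pos [0.5045 0.2408 0.306 ] ori [-8.9980e+01  1.0000e-02 -1.0298e+02] op 0.04630186531722251 F [ 0.58 -0.49 -1.43] T [0.04 0.05 0.  ] j [-0.02  0.28 -0.58  1.79  0.17  1.13 -2.46]
tool x -0.29 y 0.15 z 5.36 roll 0.02
[0.48001118 0.21692625 0.0633119 ] [0.52464262 0.26659307 0.11967521] [0.49907239 0.24660067 0.09474703]
```

View pics/h2.png

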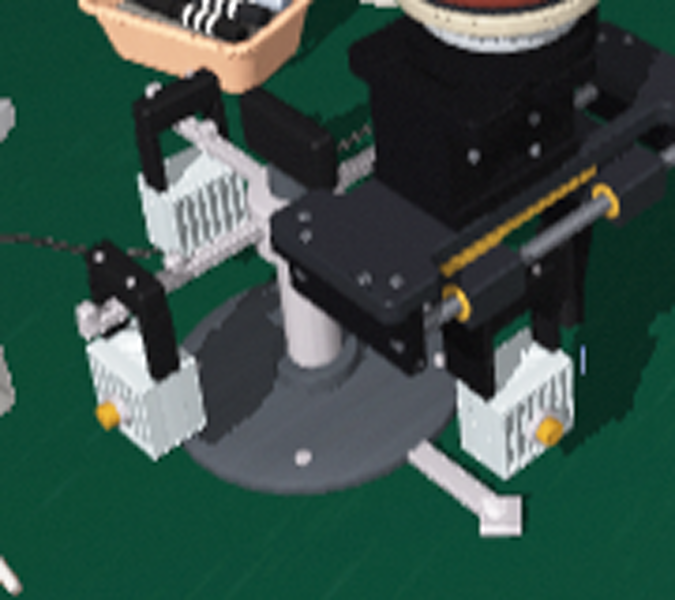

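View pics/h2t.png

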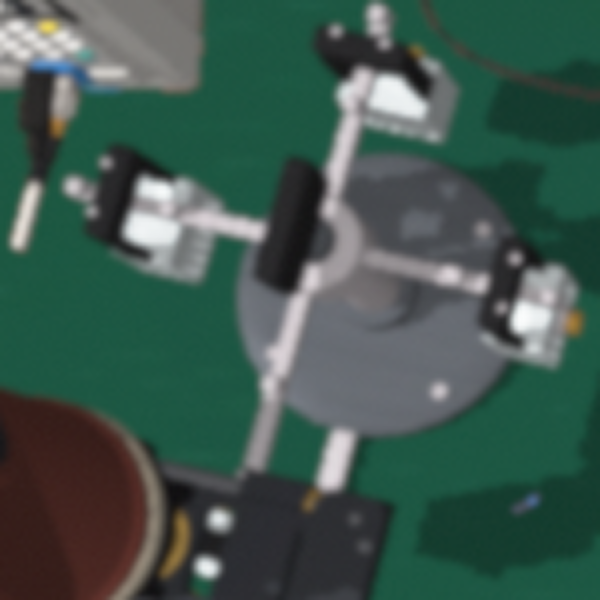

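The gripper plate's reach toward the knob matters for clearance, so I'll check it by projection.

```bash
python3 - <<'E'
from h import *
g=grab('scene');f=grab('top'); W=np.r_[cloud(g).reshape(-1,3),cloud(f).reshape(-1,3)]
p=np.array([.5045,.2408]); yaw=np.radians(-103)
ex=np.array([np.cos(yaw),np.sin(yaw)]); ez=np.array([-np.sin(yaw),np.cos(yaw)])
d=W[:,:2]-p; a=d@ex; b=d@ez; z=W[:,2]
for lo in np.arange(.18,.36,.02):
    m=(z>lo)&(z<lo+.02)&(abs(a)<.13)&(abs(b)<.105)
    if m.sum()>5: print(lo.round(2),m.sum(),'jaw',np.percentile(a[m],[1,99]).round(3),'z',np.percentile(b[m],[1,50,99]).round(3))
E
```

```text
0.18 245 jaw [-0.088  0.089] z [-0.039 -0.01   0.033]
0.2 2147 jaw [-0.092  0.085] z [-0.04  -0.027  0.036]
0.22 3772 jaw [-0.095  0.096] z [-0.039 -0.012  0.034]
0.24 674 jaw [-0.051  0.019] z [-0.027 -0.022  0.024]
0.26 408 jaw [-0.051  0.016] z [-0.026 -0.019  0.021]
0.28 1073 jaw [-0.051  0.038] z [-0.039 -0.019  0.034]
0.3 558 jaw [-0.037  0.039] z [-0.039 -0.022  0.023]
0.32 951 jaw [-0.043  0.044] z [-0.044 -0.024  0.039]
0.34 1191 jaw [-0.042  0.043] z [-0.043 -0.019  0.04 ]
```

The body is symmetric at ±39 mm, so it keeps about 25 mm from the knob. Next I'll thread the window over the hook.

```bash
python3 -m jog '4 -0.2 0.1 0 0; 4 -0.3 0.1 0.5 0; 4 -0.3 0.1 1.2 0; 4 -0.3 0.1 2 0; 4 -0.3 0.1 2.8 0; 4 -0.3 0.1 3.6 0; 4 -0.3 0.1 4.4 0; 4 -0.3 0.1 5.1 0; 4 -0.3 0.1 5.4 0; 4 -0.3 0.1 5.4 0'
python3 go.py .5574 .2316 .287 -103
python3 - <<'E'
from h import *
f=grab('top');g=grab('scene'); cv2.imwrite('pics/h3.png',cv2.resize(g['pixels'][250:410,140:320,::-1],(675,600),interpolation=2))
cv2.imwrite('pics/h3t.png',cv2.resize(f['pixels'][140:290,90:240,::-1],(600,600),interpolation=2))
E
```

```text
t: 18.05
eef_pos: [0.5582, 0.2313, 0.3046]
orientation: [-1.571, 0.0, -1.798]
contact_force: [-0.7, -0.7, -0.3]
opening: 0.046
t 18.05 pos [0.5582 0.2313 0.3046] ori [ -90.01    0.   -103.  ] op 0.04599444306624387 F [-0.73 -0.73 -0.34] T [0.02 0.06 0.01] j [-0.02  0.37 -0.55  1.68  0.21  1.15 -2.42]
tool x -0.01 y 1.76 z -0.08 roll -0.00
```

View pics/h3.png

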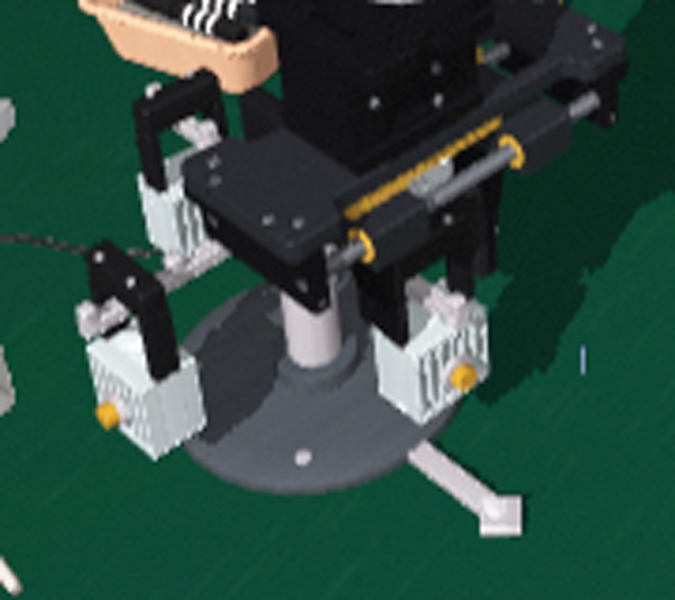

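The hook tip shows through the window at crop (450,300) and there is no contact force. I'll lower it onto the hook.

```bash
python3 -m jog '4 0 0.3 0 0; 4 0 0.6 0 0; 4 0 0.9 0 0; 4 0 1.2 0 0; 4 0 1.4 0 0; 4 0 1.6 0 0; 4 0 1.7 0 0; 4 0 1.75 0 0; 4 0 1.75 0 0; 4 0 1.75 0 0'
python3 go.py .5574 .2316 .287 -103
```

```text
t: 19.15
eef_pos: [0.5578, 0.2315, 0.2874]
orientation: [-1.571, 0.0, -1.797]
contact_force: [0.9, -0.2, -1.7]
opening: 0.0457
t 19.15 pos [0.5578 0.2315 0.2874] ori [-8.9990e+01  1.0000e-02 -1.0298e+02] op 0.045690015219604405 F [ 0.92 -0.18 -1.65] T [ 0.05  0.   -0.02] j [-0.02  0.38 -0.55  1.7   0.22  1.12 -2.43]
tool x 0.00 y 0.04 z -0.04 roll 0.02
```

Not in contact yet: the gripper still carries about 1.5 N. I'll lower a touch more.

```bash
python3 -m jog '4 0 0.05 0 0; 4 0 0.1 0 0; 4 0 0.1 0 0; 4 0 0.15 0 0; 4 0 0.15 0 0; 4 0 0.15 0 0; 4 0 0.15 0 0; 4 0 0.15 0 0; 4 0 0.15 0 0; 4 0 0.15 0 0'
python3 go.py .5574 .2316 .287 -103
```

```text
t: 20.15
eef_pos: [0.5579, 0.2319, 0.2866]
orientation: [-1.57, 0.001, -1.797]
contact_force: [-2.3, -0.5, 6.2]
opening: 0.0459
t 20.15 pos [0.5579 0.2319 0.2866] ori [-8.9960e+01  4.0000e-02 -1.0297e+02] op 0.04591021888529579 F [-2.29 -0.46  6.18] T [-0.01  0.52 -0.02] j [-0.03  0.38 -0.55  1.7   0.22  1.12 -2.43]
tool x 0.04 y -0.04 z -0.04 roll 0.03
```

It's resting on the hook (+6 N). I'll ease up slightly, open, and retreat upward.

```bash
python3 -m jog '4.6 0 -0.1 0 0; 5 0 -0.1 0 0; 5.5 0 -0.1 0 0; 6 0 -0.1 0 0; 6.5 0 -0.1 0 0; 7 0 -0.1 0 0; 7.5 0 -0.1 0 0; 7.5 0 -0.1 0 0; 7.5 0 -0.1 0 0; 7.5 0 -0.1 0 0'
python3 go.py .5574 .2316 .4 -103
```

```text
t: 21.15
eef_pos: [0.5578, 0.2315, 0.2868]
orientation: [-1.571, 0.0, -1.797]
contact_force: [-0.1, -0.1, 0.4]
opening: 0.075
t 21.15 pos [0.5578 0.2315 0.2868] ori [ -90.      0.   -102.98] op 0.07496684238968507 F [-0.11 -0.12  0.39] T [0.07 0.03 0.  ] j [-0.02  0.38 -0.55  1.7   0.22  1.12 -2.43]
tool x -0.00 y -11.32 z -0.04 roll 0.02
```

```bash
python3 -m jog '7.5 0 -0.3 0 0; 7.5 0 -1 0 0; 7.5 0 -2 0 0; 7.5 0 -3.5 0 0; 7.5 0 -5 0 0; 7.5 0 -7 0 0; 7.5 0 -9 0 0; 7.5 0 -11 0 0; 7.5 0 -12.5 0 0; 7.5 0 -13 0 0'
python3 -m jog '7.5 2 0 0 0; 7.5 5 0 0 0; 7.5 9 0 0 0; 7.5 13 0 0 0; 7.5 17 0 0 0; 7.5 21 0 0 0; 7.5 25 0 0 0; 7.5 28 0 0 0; 7.5 30 0 0 0; 7.5 30 0 0 0'
python3 - <<'E'
from meas import *
f=grab('top','f.png'); g=grab('scene','fs.png')
cv2.imwrite('pics/f1.png',cv2.resize(f['pixels'][140:290,90:240,::-1],(600,600),interpolation=2))
cv2.imwrite('pics/f2.png',cv2.resize(g['pixels'][250:410,140:320,::-1],(675,600),interpolation=2))
for n,F in (('top',f),('scene',g)):
    W=cloud(F); sel=lambda c,r,a,b:(np.hypot(W[...,0]-c[0],W[...,1]-c[1])<r)&(W[...,2]>a)&(W[...,2]<b)
    print(n,'knob',rect(W[sel((.65,.21),.05,.168,.185)]))
    m=sel((.557,.2316),.035,.136,.15); print('handle',m.sum(),rect(W[m]),W[m][:,2].mean())
    m=sel((.495,-.14),.04,.09,.106); print('atten',m.sum(),rect(W[m]) if m.sum()>20 else '')
E
python3 go.py .5574 .2316 .4 -103
```

```text
t: 22.15
eef_pos: [0.5579, 0.2318, 0.4194]
orientation: [-1.568, 0.002, -1.797]
contact_force: [0.8, 0.5, -0.5]
opening: 0.0752
t: 23.15
eef_pos: [0.4896, -0.064, 0.4164]
orientation: [-1.571, -0.001, -1.802]
contact_force: [0.8, -0.4, 0.5]
opening: 0.0752
top knob (array([651.4, 208.2]), array([14.2, 59.7]), array([650.5, 207.2], dtype=float32), np.float64(-12.9))
handle 193 (array([558.7, 229.4]), array([46. , 13.8]), array([558.3, 228.4], dtype=float32), np.float64(76.6)) 0.14235194921292008
atten 0 
scene knob (array([650.3, 211.7]), array([14.1, 61.3]), array([647.8, 213.9], dtype=float32), np.float64(-12.2))
handle 201 (array([557.2, 233.1]), array([45.7, 15.1]), array([556.4, 234.4], dtype=float32), np.float64(76.4)) 0.14137759920058685
atten 100 (array([ 494.3, -139.1]), array([46.5, 15.3]), array([ 493.5, -136.8], dtype=float32), np.float64(72.9))
t 23.25 pos [ 0.4903 -0.0607  0.4166] ori [-9.0020e+01  2.0000e-02 -1.0301e+02] op 0.07521785966174188 F [0.12 1.62 0.29] T [ 0.1  -0.    0.02] j [ 0.39  0.03 -0.36  1.8   0.01  1.31 -1.77]
tool x -29.99 y 1.66 z -0.05 roll -0.01
```

View pics/f1.png

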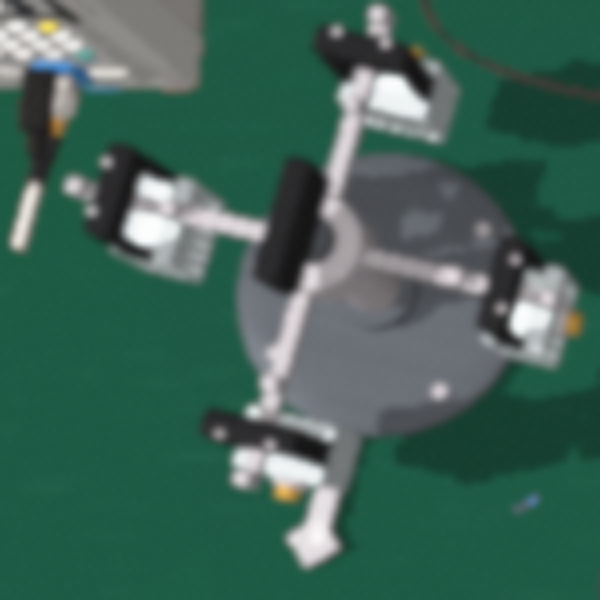

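View pics/f2.png

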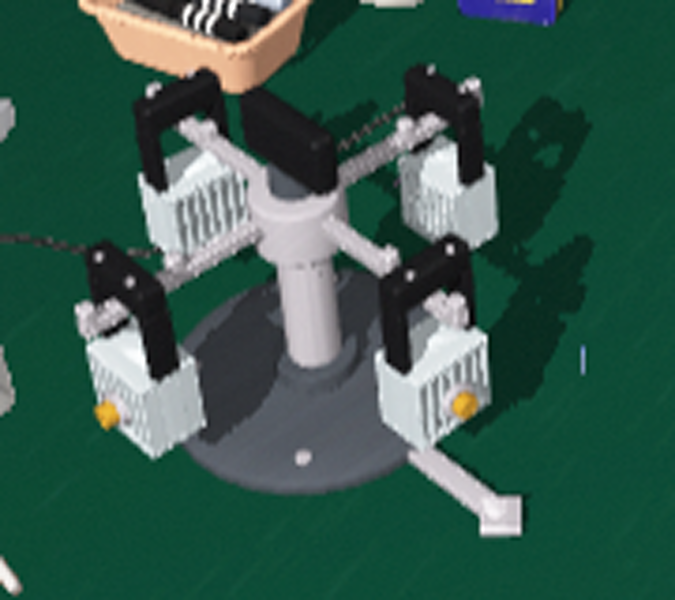

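Both views show the load hanging on the hook at (430,290) in the scene crop, upright and in line with the pointer. The robot is clear, so I'll hand in.

```bash
python3 -c "
from rig import bot
print(bot.close_job())"
```

```text
the job is handed in; nothing more can be done
None
```

The empty hook now stands over the pointer and the white windowed load hangs on it. I handed the job in at about 23 s of the 61 s. I gripped the knob, turned the stand about 44.4° clockwise and let go. Then I gripped the load across its handle, threaded the window over the hook tip, lowered it until it rested and released it.

**Last checks:**
- **Hook over pointer:** the knob line reads -12.9° (top camera) and -12.2° (scene camera), and the pointer was earlier measured at -12.8° to -13.5°. They agree to about 1°, which is about how closely I can measure.
- **Load on the hook:** the top of the handle reads z ≈ 142 mm against an expected 143, about 94–95 mm from the axis, upright and square to the hook. The gripper is well clear.
- **Wider unit:** it reads the same position as at the start, to within 0.5 mm, in the scene camera. The arm hid it from the top camera in the final view, so only one camera confirms this.
- **Camera disagreement:** the two cameras differ by about 4 mm in y throughout, and I used their average. No contact force I read passed 7 N.

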